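# Fetch the stone blank from under the cover plate

### The arm

A 6-joint arm with a two-finger parallel gripper is mounted at the origin on the work surface. World frame = base frame: x ahead of the robot, y to its left, z up, the work surface at z = 0. Lengths are in mm, angles in degrees, forces in N, time in s.
With the tool pointing down it reaches from about 350 to 850 mm from the base axis. Payload 8.1 kg.
Tool frame: the origin (TCP) lies midway between the tips of the shut fingers; the grasp point (between the pads) lies hold_point_z behind it (hold_point_z is the distance from the TCP to the grasp point, in mm); z points along the fingers, x is the direction in which the jaws open and shut, and the axes are right-handed (so a half turn about z gives the same grasp; the last joint's range is limited). The gripper opens to 85 mm and grips with 20 to 120 N. Pads are 22 mm wide; open, the fingers measure 114 mm over their backs; the gripper's body (76 mm by 85 mm) begins 54 mm behind the grasp point. The pads swing forward as they close: fully open they stand 13 mm farther back than shut.
Start: joints at [-69.981, 7.471, 85.268, -0, 87.261, -4.893], TCP at [252.757, -544.168, 231.292] pointing down, gripper open.
Joint ranges: [-169.43, 169.43], [-51.17, 129.36], [1.28, 143.12], [-76.62, 256.62], [0, 156.53], [-152.29, 152.29]. Speed limits (degrees/s): [136.94, 136.94, 159.86, 180, 180, 180].

### API

Orientations are given as [roll, pitch, yaw] about the fixed x, y, z axes, in that order (R = Rz(yaw) Ry(pitch) Rx(roll)).
In Python, from bench import * gives the robot as it stands.
- The arm moves only by the shell command python3 -m pendant 'ROWS' [OPENING] [FORCE]. ROWS is JSON, a list that holds one entry, the list of rows, each a list of 4 numbers: the shift along the tool's x, y, z normalised to -1 to 1, where 1 is 0.02 m, then the turn about the tool's z normalised to -1 to 1, where 1 is 0.08 rad. A call has exactly 10 rows; each row shifts and turns the pose as measured when the row begins, along the tool's axes as they then stand; what a row does not reach is not made up. A row lasts 1/12 s, in which the tool goes at most 41.7 mm and 7.16 degrees, less where a joint would pass 70% of its speed; a pose out of reach is approached as far as the arm can. A call with a number of a shift or a turn outside -1 to 1 is refused whole. A call with a gripper value outside its range is refused whole. OPENING is the gripper's target within -1 to 1 (fully open at 1, half-way at 0, shut at -1), set as the call begins (- or left out, the last holds). The fingers move at their own pace and stop on an object; FORCE is the grip in N (left out, the last holds). Time passes only in rows, so rows that do not move let the fingers close, or fill a call up. It gives the time, the measured TCP pose, the force and the opening at its end, in the units of the state.
- sense(): the state, without advancing time (a new reading comes with each control period).
- snapshot(name): name is "scene" or "side" or "wrist"; returns the picture (480x640x3 uint8, red, green, blue); there is no depth.
- calibration(name): a dict with "mtx" (3x3 intrinsics, pixels), "world_to_cam" (4x4, takes a point from world to camera coordinates); the wrist camera has in their place "hand_eye" (4x4, takes a point from camera to tool coordinates, whose origin is the TCP and whose axes are the tool frame's). Camera axes: x right, y down, z forward; pixel columns grow to the right and rows downward; lengths in mm; the calibration is good to about 2 mm. A picture is of the moment at which its call begins: read the wrist's pose just before it. calibration takes no time and is no camera call.
- hand_in(): hands the job in, once; it reports no verdict.
The state is a dict: "time": time; "joint_pos": joint angles; "qd": joint speeds; "joint_efforts": joint torques, N m; "tool_pos": TCP position; "tcp_rot": TCP orientation; "ft_force": force on the tool from outside, world axes, zero at the start; "wrist_torque": the same for the moment, N m; "finger_gap": finger opening in mm.
Only numpy, scipy, OpenCV 4.12 (cv2) and the standard library are available. Lean on these libraries where they do the work, as an engineer would, in place of code of your own. Each camera call takes 0.05 s, during which the arm holds its last target.

### The job

Slide the cover plate along its case, without lifting it off, onto the plain half so that all three pockets stand open. Then take the one long square stone blank out of whichever pocket holds it and lay it flat on the bare floor of the white tray. Set it down, do not drop it, and leave the cover lying on the plain half.

Things in the scene. Friction and masses are not known exactly. Their poses are not given: they have to be found in the camera images.
- case: Fixed white case 260 (x) x 220 (y) mm. Origin: centre of underside; x points from pocket half to plain half, z up. Deck 40 mm up, edge rim 5 wide, 6 mm higher. 3 pockets, x -116 to -26, 60 wide, centred y -68, 0, 68, floor 6 mm up (34 deep). Each holds one piece of like stone: the blank, a round (40 across, 26 high) or a thin slab (44 x 36 x 10); which is where varies. Deck beyond x -26 plain.
- cover_grip (a point): Middle of the wooden bar grip on the loose metal cover plate, 22 mm above the plate's underside. Plate 106 (x) x 202 (y) x 5 mm, 0.25 kg, lies on the deck over the pockets, 1 to 6 mm side play in the rim. Bar at its centre: 14 (x) x 60 (y) mm, top 17 mm above this point. x: along the slide. Pockets are clear when this is at 27 mm or more on the case's x; the end rim stops it at 72.
- blank_center (a point): Centre of the loose stone blank, a square bar 28 (x) x 46 (y, its length) x 28 (z) mm, about 0.1 kg. It starts lying flat in one of the pockets, under the cover, its length within 6 degrees of the case's y, over 24 mm clear of the pocket walls along the case's x. This point is 14 mm above the pocket's floor.
- tray_free (a point): Centre of the bare part of the fixed white tray's floor, on its upper face, 6 mm above the table. Tray 220 (x) x 230 (y) mm outside, 32 high, walls 6; x and y along its sides, z up. The bare floor reaches 80 mm either way along x and 109 along y; beyond it at +x a row of fixed stone blanks, 28 mm high, lies along the far wall.
Mind the look-alikes: they are no part of the job. Of the things that look like the part that bears cover_grip, the middle-sized one is meant.

How it is judged:
By the outcome, as a careful person would: the job done as asked, in the order asked, and still so for the second after the job is handed in, with the robot touching nothing.
It also fails if it takes over 51 s, if anything falls off the work surface, if the arm or the gripper's body presses on something with over 40 N, if the wrist force passes 120 N, or if a joint passes its speed limit or range.

## Working session

There is one attempt and no reset: what is moved stays moved. The work goes in short steps, Python scripts to look and compute and a shell command to move; the robot and the scene stay as the last step left them, time stands still between calls to the robot, and variables do not carry over. Pictures are saved under pics/ and viewed, and the job is handed in when it is done.

```bash
mkdir -p pics; ls
python3 - <<'E'
from bench import *
import cv2
for n in ("scene","side","wrist"):
    s=sense(); im=snapshot(n); cv2.imwrite(f"pics/{n}0.png",im[:,:,::-1])
    print(n,s["time"],s["tool_pos"],s["tcp_rot"],s["finger_gap"])
    print(calibration(n))
print({k:v for k,v in s.items()})
E
```

```text
pics
scene 0.0 [ 252.56503601 -543.63579834  230.22645009] [-1.79992546e+02  1.08142261e-01 -6.50860659e+01] 85.42987565594235
{'mtx': array([[569.76390089,   0.        , 311.94107066],
       [  0.        , 569.76390089, 243.60754764],
       [  0.        ,   0.        ,   1.        ]]), 'world_to_cam': array([[ 3.59077075e-02,  9.99210649e-01, -1.69916345e-02,
        -7.03201716e+01],
       [ 6.66581957e-01, -3.66151469e-02, -7.44531951e-01,
        -2.54705878e+02],
       [-7.44566405e-01,  1.54081186e-02, -6.67370556e-01,
         1.44101669e+03],
       [ 0.00000000e+00,  0.00000000e+00,  0.00000000e+00,
         1.00000000e+00]])}
side 0.05 [ 252.57850672 -543.64409779  230.23132057] [-1.79989805e+02  1.06273376e-01 -6.50870086e+01] 85.34302658211614
{'mtx': array([[525.94222462,   0.        , 320.14740892],
       [  0.        , 525.94222462, 237.27797155],
       [  0.        ,   0.        ,   1.        ]]), 'world_to_cam': array([[-8.53090206e-01, -5.21508513e-01,  1.63086151e-02,
         4.07429854e+02],
       [-3.00541141e-01,  4.65598107e-01, -8.32402202e-01,
       
[... 797 characters left out ...]
+00,
         1.00000000e+00]])}
{'time': 0.1, 'joint_pos': array([-6.99800472e+01,  7.51290625e+00,  8.53216471e+01,  1.00776068e-03,
        8.72616258e+01, -4.89128049e+00]), 'qd': array([-0.00399082, -0.07640236, -0.03154085, -0.02601216,  0.09094702,
       -0.01528989]), 'joint_efforts': array([ 8.51181721e-05, -5.70951140e+01, -5.01943588e+01, -2.40774998e-04,
        8.13238701e-03, -1.28466922e-04]), 'tool_pos': array([ 252.60445917, -543.69934204,  230.34052046]), 'tcp_rot': array([-1.79990796e+02,  9.57430659e-02, -6.50888080e+01]), 'ft_force': array([0.57829104, 0.23266508, 0.90079888]), 'wrist_torque': array([0.05503228, 0.05153096, 0.01084207]), 'finger_gap': 85.36994240118618}
```

View pics/scene0.png

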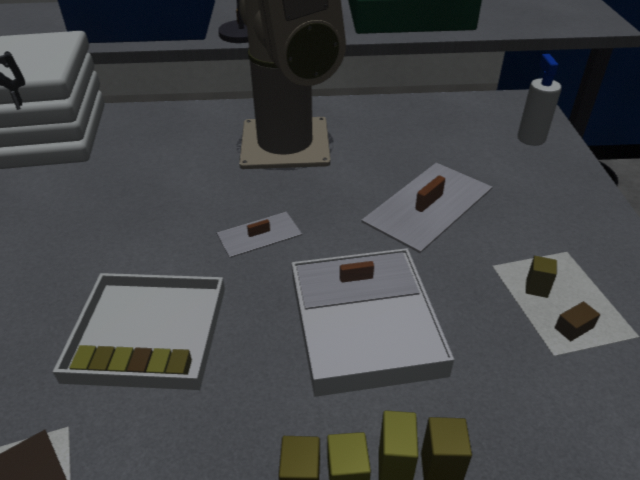

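View pics/side0.png

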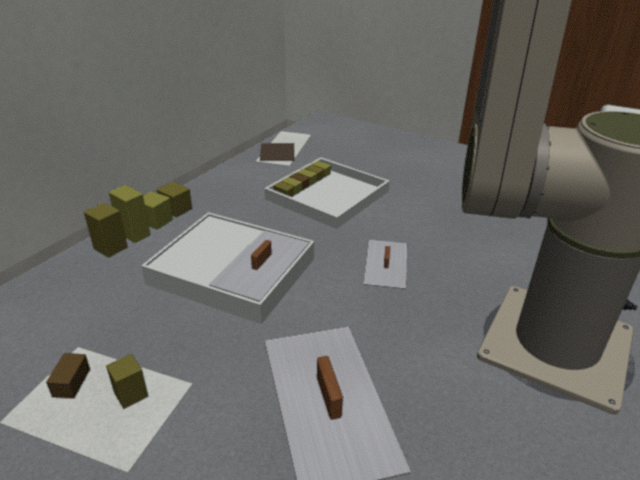

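View pics/wrist0.png

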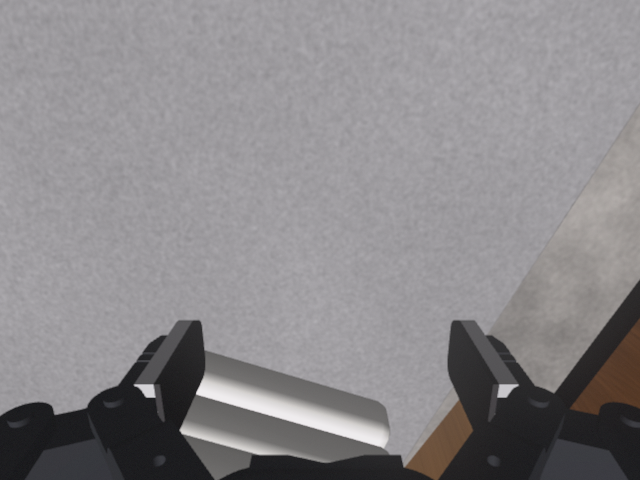

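The scene shows the case at about (370,315), with its cover on the robot side and the bar at (357,272). The tray is at about (145,330), with its stone row on the far (+x) side. I'll zoom in to get accurate corners.

Run:
```python
import cv2
im=cv2.imread("pics/scene0.png")
im=cv2.convertScaleAbs(im,alpha=1.3)
cv2.imwrite("pics/z1.png",cv2.resize(im[240:390,280:460],None,fx=4,fy=4,interpolation=cv2.INTER_CUBIC))
cv2.imwrite("pics/z2.png",cv2.resize(im[265:390,55:230],None,fx=4,fy=4,interpolation=cv2.INTER_CUBIC))
im=cv2.imread("pics/side0.png")
cv2.imwrite("pics/z3.png",cv2.resize(im[205:320,135:325],None,fx=4,fy=4,interpolation=cv2.INTER_CUBIC))
```

```text
(no output)
```

View pics/z1.png

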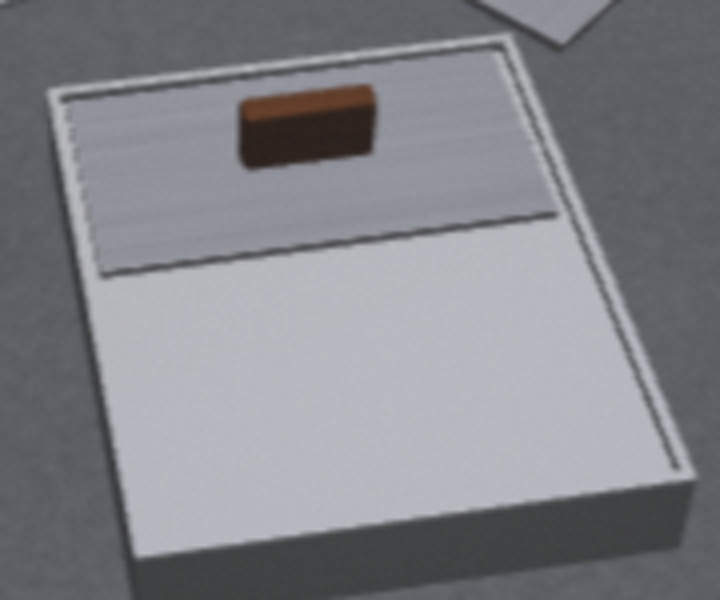

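View pics/z2.png

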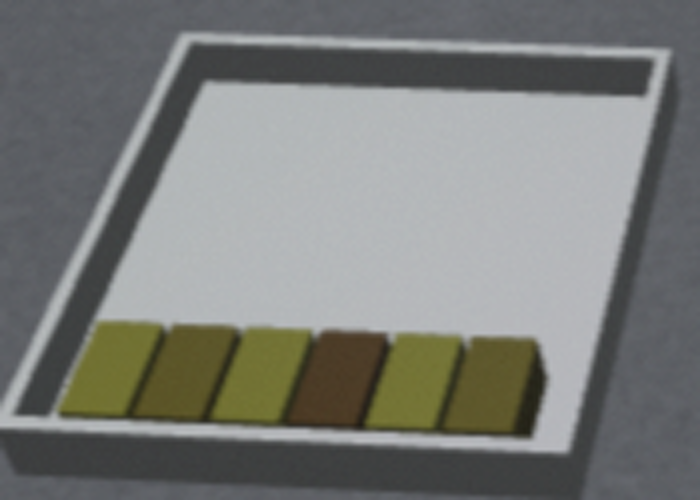

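View pics/z3.png

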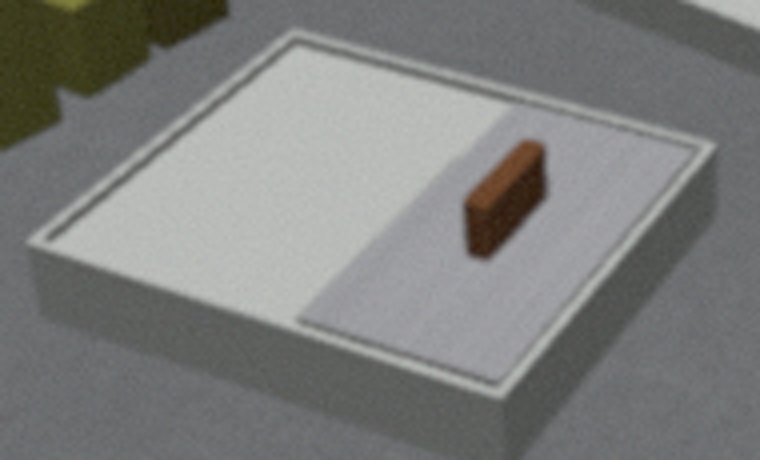

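```bash
cat > h.py <<'E'
import numpy as np, cv2
from bench import *
from scipy.optimize import least_squares
def proj(P,c):
    P=np.atleast_2d(P).astype(float); M=c["world_to_cam"]
    r,_=cv2.Rodrigues(M[:3,:3]); return cv2.projectPoints(P,r,M[:3,3],c["mtx"],None)[0][:,0]
def wristcal(pos,rot):
    from scipy.spatial.transform import Rotation as R
    c=calibration("wrist"); T=np.eye(4); T[:3,:3]=R.from_euler("xyz",rot,degrees=True).as_matrix(); T[:3,3]=pos
    return dict(mtx=c["mtx"],world_to_cam=np.linalg.inv(T@c["hand_eye"]))
def place(p,L):
    a=np.radians(p[2]);c,s=np.cos(a),np.sin(a); L=np.atleast_2d(L).astype(float)
    return np.c_[p[0]+c*L[:,0]-s*L[:,1],p[1]+s*L[:,0]+c*L[:,1],L[:,2]]
def fit(obs,p0):  # obs: list of (cal, local pts, px)
    f=lambda p:np.concatenate([(proj(place(p,L),c)-px).ravel() for c,L,px in obs])
    r=least_squares(f,p0); print("fit",r.x.round(2),"rms",np.sqrt(np.mean(r.fun**2)).round(2)); return r.x
def tri_z(c,px,z):
    M=c["world_to_cam"];d=np.linalg.inv(c["mtx"])@[px[0],px[1],1]
    R=M[:3,:3];o=-R.T@M[:3,3];d=R.T@d; return o+d*(z-o[2])/d[2]
E
python3 - <<'E'
from h import *
S=calibration("scene");D=calibration("side")
g=lambda pts,off:np.array(pts)/4+np.array(off)-0.375
L=np.array([[-130,-110,46],[-130,110,46],[130,110,46],[130,-110,46]])
a=g([(48,90),(514,35),(697,478),(133,557)],(280,240))
b=g([(718,145),(500,398),(30,242),(294,30)],(135,205))
c=fit([(S,L,a)],[550,50,5]);c=fit([(D,L,b)],[550,50,5]);c=fit([(S,L,a),(D,L,b)],[550,50,5])
t=g([(182,35),(672,50),(572,455),(0,430)],(55,265))
LT=np.array([[-110,-115,32],[-110,115,32],[110,115,32],[110,-115,32]])
tr=fit([(S,LT,t)],[600,-250,0])
p1=g([(307,102)],(280,240))[0];p2=g([(506,174)],(135,205))[0]
print(tri_z(S,p1,79),tri_z(D,p2,79),place(c,[-77,0,79]))
E
```

```text
fit [600.5  140.68   6.56] rms 0.37
fit [597.82 142.04   6.63] rms 0.45
fit [599.5  140.9    6.59] rms 0.58
fit [ 601.95 -234.77   -5.42] rms 0.57
[533.74108221 130.03199138  79.        ] [527.07660165 135.53655213  79.        ] [[523.00993751 132.06249777  79.        ]]
```

```bash
python3 -m pendant '[[[-0.68,-0.73,0,-0.98],[-0.62,-0.78,0,-0.98],[-0.56,-0.83,0,-0.98],[-0.49,-0.87,0,-0.98],[-0.42,-0.91,0,-0.98],[-0.35,-0.94,0,-0.98],[-0.27,-0.96,0,-0.98],[-0.2,-0.98,0,-0.98],[-0.12,-0.99,0,-0.98],[-0.04,-1,0,-0.98]]]' 1
```

```text
time: 0.98
tool_pos: [325.4, -351.1, 226.0]
tcp_rot: [-179.7, 0.4, -18.5]
ft_force: [0.1, -0.5, 0.2]
finger_gap: 85.5
```

```bash
python3 -m pendant '[[[0.08,-1,0,-1],[0.16,-1,0,-1],[0.25,-1,0,-1],[0.34,-1,0,-1],[0.43,-1,0,-1],[0.5,-1,0,-0.4],[0.55,-1,0,0],[0.55,-1,0,0],[0.55,-1,0,0],[0.55,-1,0,0]]]'; python3 -m pendant '[[[0.55,-1,0,0],[0.55,-1,0,0],[0.55,-1,0,0],[0.55,-1,0,0],[0.55,-1,0,0],[0.55,-1,0,0],[0.55,-1,0,0],[0.55,-1,0,0],[0.55,-1,0,0],[0.55,-1,0,0]]]'
```

```text
time: 1.82
tool_pos: [407.3, -138.2, 224.7]
tcp_rot: [-179.4, 0.3, 7.8]
ft_force: [0.1, -0.7, 0.5]
finger_gap: 85.1
time: 2.65
tool_pos: [490.1, 87.0, 224.0]
tcp_rot: [-179.4, 0.5, 7.8]
ft_force: [-0.3, -0.6, -0.1]
finger_gap: 85.1
```

```bash
python3 -m pendant '[[[0.5,-0.5,0,0.2],[0.5,-0.5,0,0.06],[0.5,-0.5,0,0],[0.5,-0.5,0,0],[0.2,0,0,0],[0,0,0,0],[0,0,0,0],[0,0,0,0],[0,0,0,0],[0,0,0,0]]]'
python3 - <<'E'
from h import *
s=sense(); im=snapshot("wrist"); cv2.imwrite("pics/w1.png",im[:,:,::-1]); print(s["time"],list(s["tool_pos"]),list(s["tcp_rot"]))
E
```

```text
time: 3.48
tool_pos: [528.4, 137.5, 221.0]
tcp_rot: [-179.4, 0.8, 6.8]
ft_force: [-0.3, 0.7, -0.1]
finger_gap: 85.2
3.4833 [np.float64(528.3607919156343), np.float64(137.48748997978794), np.float64(220.96772212687765)] [np.float64(-179.37265626787524), np.float64(0.8158481440226731), np.float64(6.80505236675626)]
```

View pics/w1.png

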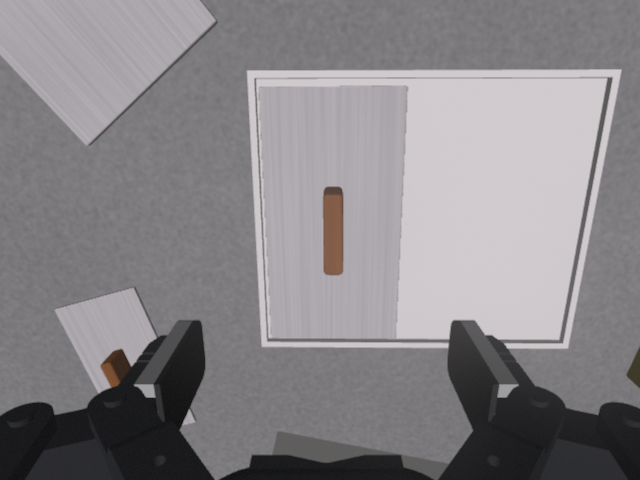

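The wrist image shows the case rim corners at (247,71), (620,70), (568,348) and (262,347). The bar's top face runs from (324,195) to (342,274).

Run:
```python
from h import *
W=wristcal([528.36,137.49,220.97],[-179.373,.816,6.805])
L=np.array([[-130,110,46],[130,110,46],[130,-110,46],[-130,-110,46]])
c=fit([(W,L,np.array([(247,71),(620,70),(568,348),(262,347.5)]))],[600,141,6])
b=tri_z(W,(333,234.5),79); print(b)
a=np.radians(c[2]);R=np.array([[np.cos(a),np.sin(a)],[-np.sin(a),np.cos(a)]])
print("bar in case",R@(b[:2]-c[:2]))
for q in [(324,195),(342,195),(342,274),(324,274)]: print(R@(tri_z(W,q,79)[:2]-c[:2]))
```

```text
fit [599.18 139.18   6.97] rms 0.93
[530.70503877 131.53970078  79.        ]
bar in case [-68.89616169   0.72588957]
[-75.05276164  28.73909456]
[-62.81480136  28.73009267]
[-62.37618004 -28.94074195]
[-75.34504686 -28.97073756]
```

```bash
python3 - <<'E'
import bench
print([n for n in dir(bench) if not n.startswith('__')])
print(getattr(bench,'hold_point_z',None))
E
python3 -m pendant '[[[0.1,0.25,1,0],[0.0,0,1,0],[0,0,1,0],[0,0,1,0],[0,0,1,0],[0,0,0.5,0],[0,0,0.2,0],[0,0,0,0],[0,0,0,0],[0,0,0,0]]]' -0.3 20
python3 - <<'E'
from h import *
s=sense(); im=snapshot("wrist"); cv2.imwrite("pics/w2.png",im[:,:,::-1]); print(s["time"],list(s["tool_pos"].round(2)),list(s["tcp_rot"].round(2)),s["finger_gap"])
E
```

```text
['PlanningError', 'calibration', 'hand_in', 'hold_point_z', 'sense', 'snapshot']
18.700000000000003
time: 4.37
tool_pos: [531.8, 131.3, 108.1]
tcp_rot: [-179.4, 0.3, 6.6]
ft_force: [-0.9, 0.5, 0.9]
finger_gap: 30.0
4.3667 [np.float64(531.75), np.float64(131.35), np.float64(108.11)] [np.float64(-179.38), np.float64(0.3), np.float64(6.6)] 30.04713505850077
```

View pics/w2.png

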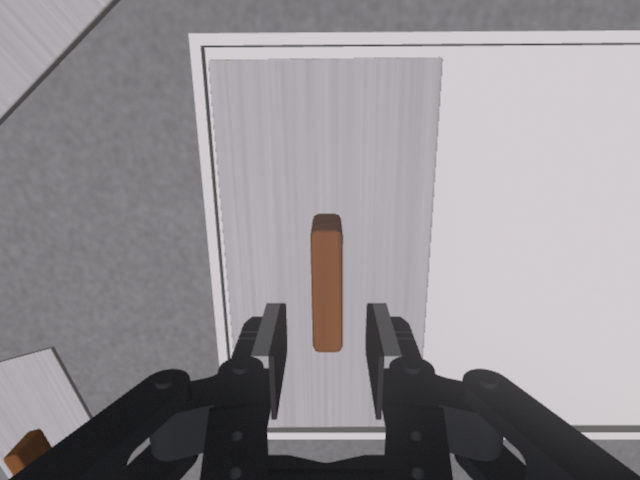

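```bash
python3 - <<'E'
from h import *
W=wristcal([531.75,131.35,108.11],[-179.38,.3,6.6]); print(tri_z(W,(327,291),79))
E
python3 -m pendant '[[[0,0,0.8,0],[0,0,0.8,0],[0,0,0.6,0],[0,0,0.3,0],[0,0,0.1,0],[0,0,0,0],[0,0,0,0],[0,0,0,0],[0,0,0,0],[0,0,0,0]]]' -0.4
```

```text
[530.71301471 132.49570641  79.        ]
time: 5.25
tool_pos: [537.9, 133.0, 63.3]
tcp_rot: [-179.4, -0.5, 6.6]
ft_force: [-1.1, -0.6, -1.1]
finger_gap: 25.6
```

```bash
python3 -m pendant '[[[0,0,0.3,0],[0,0,0.15,0],[0.2,0,0,0],[0.3,0,0,0],[0.4,0,0,0],[0.4,0,0,0],[0.4,0,0,0],[0.4,0,0,0],[0.4,0,0,0],[0.4,0,0,0]]]'
python3 - <<'E'
from h import *
s=sense(); im=snapshot("wrist"); cv2.imwrite("pics/w3.png",im[:,:,::-1]); print(s["time"],list(s["tool_pos"].round(2)),list(s["tcp_rot"].round(2)),s["finger_gap"],s["ft_force"])
E
```

```text
time: 6.08
tool_pos: [600.1, 140.5, 54.1]
tcp_rot: [-179.4, -0.4, 6.6]
ft_force: [-3.6, -0.0, 2.5]
finger_gap: 25.9
6.0833 [np.float64(600.13), np.float64(140.47), np.float64(54.11)] [np.float64(-179.36), np.float64(-0.39), np.float64(6.63)] 25.88721178631266 [-3.55970656 -0.04852205  2.50217885]
```

View pics/w3.png

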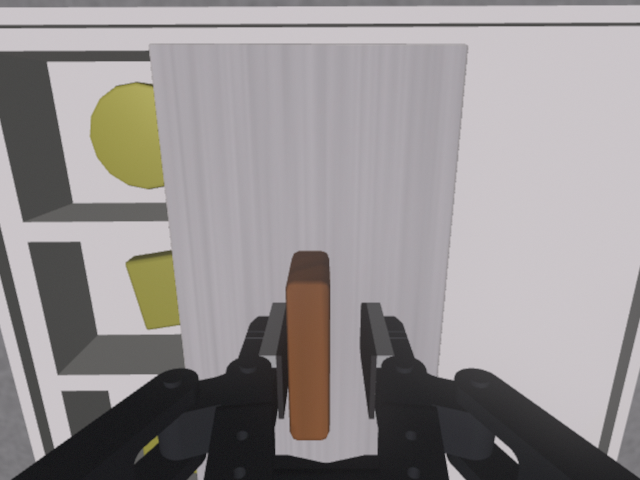

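The bar is being pushed by the left finger. The round is showing in the top pocket and a square piece in the middle one. I'll keep sliding.

```bash
python3 -m pendant '[[[0.4,0,0,0],[0.4,0,0,0],[0.4,0,0,0],[0.4,0,0,0],[0.4,0,0,0],[0.4,0,0,0],[0.2,0,0,0],[0.1,0,0,0],[0,0,0,0],[0,0,0,0]]]'
python3 - <<'E'
from h import *
s=sense(); print(s["time"],list(s["tool_pos"].round(2)),list(s["tcp_rot"].round(2)),s["finger_gap"],s["ft_force"])
c=(599.3,140.3,6.8);a=np.radians(c[2]);R=np.array([[np.cos(a),np.sin(a)],[-np.sin(a),np.cos(a)]]);print(R@(s["tool_pos"][:2]-c[:2]))
E
```

```text
time: 6.97
tool_pos: [661.6, 147.3, 54.1]
tcp_rot: [-179.4, -0.5, 6.6]
ft_force: [-3.7, -0.6, 2.6]
finger_gap: 25.6
6.9667 [np.float64(661.64), np.float64(147.28), np.float64(54.12)] [np.float64(-179.35), np.float64(-0.49), np.float64(6.59)] 25.632206604195318 [-3.68995384 -0.62360459  2.56706567]
[62.723458   -0.44614235]
```

```bash
python3 -m pendant '[[[-0.25,0,0,0],[0,0,-0.5,0],[0,0,-1,0],[0,0,-1,0],[-0.8,0,-1,0],[-1,0,-1,0],[-1,0,-1,0],[-1,0,-0.8,0],[-1,0,0,0],[0,0,0,0]]]' 1
python3 - <<'E'
from h import *
s=sense(); im=snapshot("wrist"); cv2.imwrite("pics/w4.png",im[:,:,::-1]); print(s["time"],list(s["tool_pos"].round(2)),list(s["tcp_rot"].round(2)),s["finger_gap"],s["ft_force"])
E
```

```text
time: 7.8
tool_pos: [555.5, 133.2, 189.2]
tcp_rot: [-179.4, -0.9, 6.6]
ft_force: [-0.9, -0.2, 0.1]
finger_gap: 85.4
7.8 [np.float64(555.52), np.float64(133.21), np.float64(189.22)] [np.float64(-179.36), np.float64(-0.91), np.float64(6.58)] 85.37575481848977 [-0.94836726 -0.23469819  0.05736392]
```

View pics/w4.png

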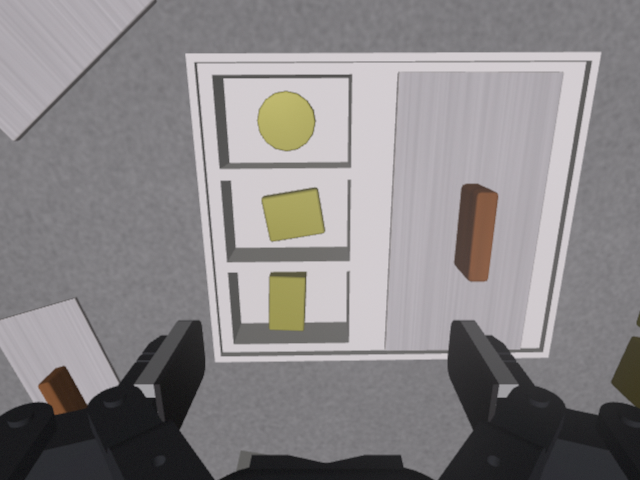

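Run:
```python
from h import *
im=cv2.imread("pics/w4.png"); cv2.imwrite("pics/w4z.png",cv2.resize(im[255:355,215:365],None,fx=5,fy=5,interpolation=cv2.INTER_CUBIC))
```

```text
(no output)
```

View pics/w4z.png

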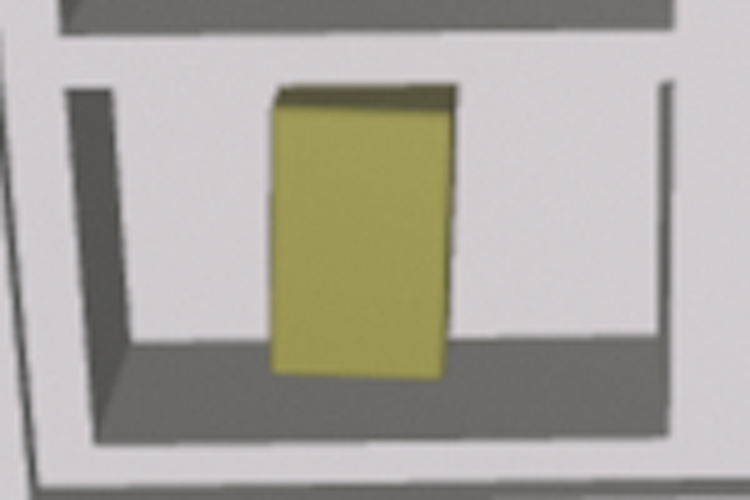

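Run:
```python
from h import *
W=wristcal([555.52,133.21,189.22],[-179.36,-.91,6.58])
L=np.array([[-130,110,46],[130,110,46],[130,-110,46],[-130,-110,46]])
c=fit([(W,L,np.array([(187,55),(600,53),(547,357),(215,361)]))],[600,141,6])
q=np.array([(275,107),(453,111),(442,378),(272,373)])/5+[215,255]-.4
p=np.array([tri_z(W,x,34)[:2] for x in q]); print(p, p.mean(0), [np.linalg.norm(p[i]-p[(i+1)%4]) for i in range(4)])
LB=np.array([[-14,23,34],[14,23,34],[14,-23,34],[-14,-23,34]])
b=fit([(W,LB,q)],[540,65,6])
for c in (c,(599.3,140.3,6.8)):
  a=np.radians(c[2]);R=np.array([[np.cos(a),np.sin(a)],[-np.sin(a),np.cos(a)]]);print(R@(b[:2]-c[:2]), R@(tri_z(W,(472,235),79)[:2]-c[:2]))
```

```text
fit [599.29 139.08   6.77] rms 1.62
[[519.28322504  86.24616789]
 [546.01109046  88.48674379]
 [548.77967646  43.29357491]
 [522.15951373  41.35931827]] [534.05837642  64.84645121] [np.float64(26.821613869031093), np.float64(45.277892855318655), np.float64(26.69034306172442), np.float64(44.97890956665093)]
fit [534.07  64.8    3.79] rms 0.7
[-73.52202897 -66.0729375 ] [47.66169411  1.42652501]
[-73.71024397 -67.24472304] [47.50930776  0.19037507]
```

The middle pocket holds a thin slab, the top one the round, and the bottom one the blank, with its top face centred at about (288,303). Next I'll move over the blank.

```bash
python3 -m pendant '[[[-0.5,0.9,0,0.3],[-0.5,0.9,0,0.3],[-0.4,0.8,0.3,0],[-0.06,0.6,0.9,0],[0,0.05,1,0],[0,0,1,0],[0,0,0.8,0],[0,0,0.4,0],[0,0,0,0],[0,0,0,0]]]' 0.12
python3 - <<'E'
from h import *
s=sense(); im=snapshot("wrist"); cv2.imwrite("pics/w5.png",im[:,:,::-1]); print(s["time"],list(s["tool_pos"].round(2)),list(s["tcp_rot"].round(2)),s["finger_gap"],s["ft_force"])
E
```

```text
time: 8.68
tool_pos: [544.0, 64.1, 104.1]
tcp_rot: [-179.3, -2.0, 3.7]
ft_force: [-0.0, -0.0, -0.1]
finger_gap: 47.9
8.6833 [np.float64(544.02), np.float64(64.05), np.float64(104.11)] [np.float64(-179.34), np.float64(-2.04), np.float64(3.68)] 47.93025439755967 [-0.04094344 -0.00919189 -0.14320417]
```

View pics/w5.png

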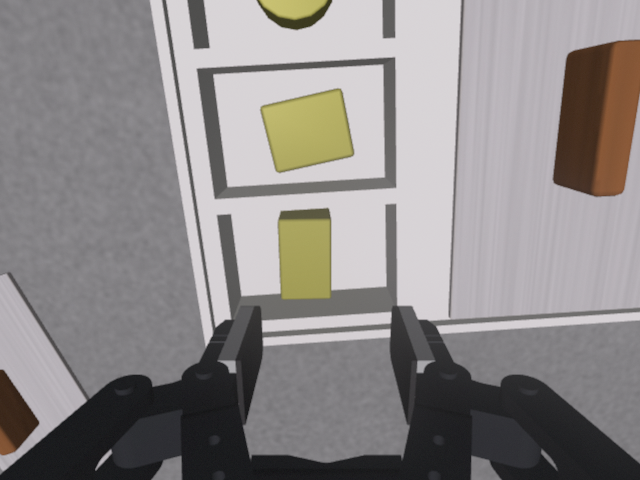

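```bash
cat >> h.py <<'E'
def delta(tgt,yaw):
    from scipy.spatial.transform import Rotation as R
    s=sense(); M=R.from_euler("xyz",s["tcp_rot"],degrees=True).as_matrix()
    d=M.T@(np.array(tgt)-s["tool_pos"])/20
    t=-np.radians((yaw-s["tcp_rot"][2]))/0.08
    print("pos",s["tool_pos"].round(1),s["tcp_rot"].round(2),"units",d.round(2),"turn",round(t,2),"zdir",M[:,2].round(3))
E
python3 - <<'E'
from h import *
W=wristcal([544.02,64.05,104.11],[-179.34,-2.04,3.68])
LB=np.array([[-14,23,34],[14,23,34],[14,-23,34],[-14,-23,34]])
b=fit([(W,LB,np.array([(279,220),(331,219),(330,298),(281,299)]))],[540,65,6])
delta([b[0],b[1],55],b[2])
E
```

```text
fit [534.21  64.24   3.38] rms 1.18
pos [544.1  64.1 104.3] [-179.34   -2.05    3.68] units [-0.58 -0.01  2.45] turn 0.07 zdir [ 0.035  0.014 -0.999]
```

```bash
python3 -m pendant '[[[-0.3,0,0,0],[-0.3,0,0.3,0],[-0.1,0,0.6,0],[-0.05,0,0.6,0],[-0.05,0,0.4,0],[0,0,0.2,0],[0,0,0,0],[0,0,0,0],[0,0,0,0],[0,0,0,0]]]' 0.12
python3 - <<'E'
from h import *
delta([534.2,64.4,9],3.6)
E
```

```text
time: 9.57
tool_pos: [530.1, 64.2, 60.5]
tcp_rot: [-179.4, -2.3, 3.7]
ft_force: [0.6, 0.2, 0.5]
finger_gap: 47.9
pos [530.1  64.2  60.5] [-179.36   -2.33    3.74] units [0.1  0.03 2.58] turn 0.03 zdir [ 0.04   0.014 -0.999]
```

```bash
python3 -m pendant '[[[0.05,0,0.4,0],[0.05,0,0.4,0],[0,0,0.4,0],[0,0,0.3,0],[0,0,0.2,0],[0,0,0.1,0],[0,0,0,0],[0,0,0,0],[0,0,0,0],[0,0,0,0]]]' 0
python3 - <<'E'
from h import *
delta([534.2,64.4,9],3.6)
s=sense(); im=snapshot("wrist"); cv2.imwrite("pics/w6.png",im[:,:,::-1])
E
```

```text
time: 10.4
tool_pos: [534.6, 64.9, 21.0]
tcp_rot: [-179.4, -2.4, 3.7]
ft_force: [-0.4, 0.5, 0.3]
finger_gap: 42.8
pos [534.6  64.9  21. ] [-179.36   -2.37    3.74] units [-0.05  0.03  0.6 ] turn 0.03 zdir [ 0.041  0.014 -0.999]
```

View pics/w6.png

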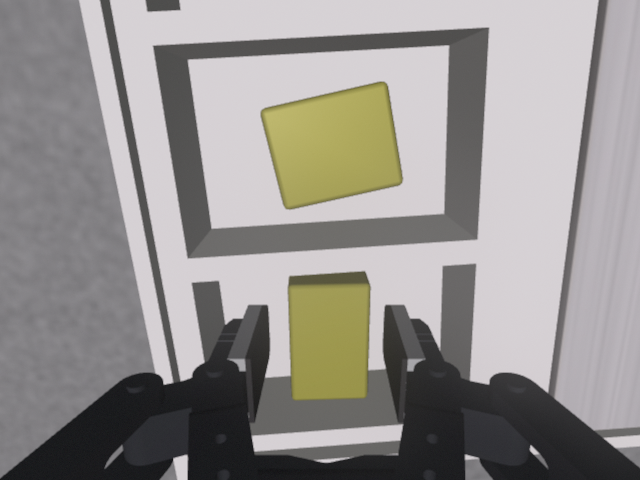

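```bash
python3 -m pendant '[[[0,0,0.25,0],[0,0,0.2,0],[0,0,0.05,0],[0,0,0,0],[0,0,0,0],[0,0,0,0],[0,0,0,0],[0,0,0,0],[0,0,0,0],[0,0,0,0]]]' 0
python3 -m pendant '[[[0,0,0,0],[0,0,0,0],[0,0,0,0],[0,0,0,0],[0,0,0,0],[0,0,0,0],[0,0,0,0],[0,0,0,0],[0,0,0,0],[0,0,0,0]]]' -1 40
```

```text
time: 11.28
tool_pos: [536.0, 65.0, 11.1]
tcp_rot: [-179.4, -2.5, 3.7]
ft_force: [-0.4, 0.1, 0.4]
finger_gap: 42.8
time: 12.12
tool_pos: [536.3, 65.0, 11.6]
tcp_rot: [-179.4, -2.5, 3.7]
ft_force: [-0.1, 0.2, 0.3]
finger_gap: 27.1
```

```bash
python3 -m pendant '[[[0,0,-0.3,0],[0,0,-0.5,0],[0,0,-0.6,0],[0,0,-0.8,0],[0,0,-0.8,0],[0,0,-0.8,0],[0,0,-0.6,0],[0,0,-0.3,0],[0,0,0,0],[0,0,0,0]]]'
python3 - <<'E'
from h import *
delta([578,-232.5,105],-5.4)
s=sense(); im=snapshot("wrist"); cv2.imwrite("pics/w7.png",im[:,:,::-1]);print(s["finger_gap"])
E
```

```text
time: 12.95
tool_pos: [532.2, 63.6, 117.8]
tcp_rot: [-179.4, -2.7, 3.7]
ft_force: [1.0, 0.7, -1.6]
finger_gap: 27.1
pos [532.2  63.6 117.8] [-179.38   -2.73    3.75] units [ 1.29 14.93  0.54] turn 2.0 zdir [ 0.047  0.014 -0.999]
27.093444233443055
```

View pics/w7.png

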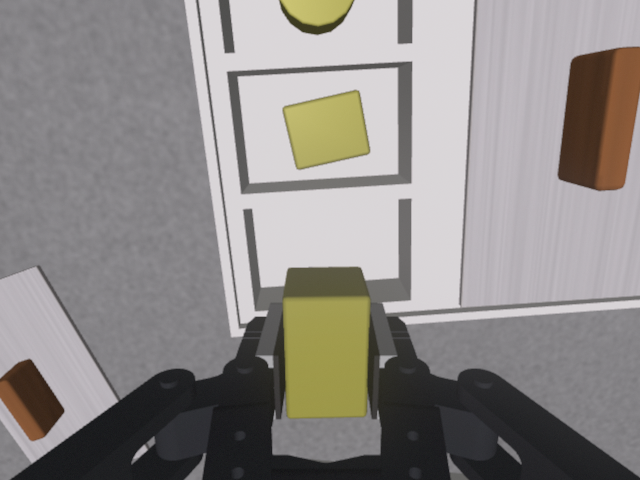

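The blank is held. I'll carry it to the tray.

```bash
python3 -m pendant '[[[0.09,0.5,-0.1,0],[0.09,1,0,0],[0.09,1,0,0],[0.09,1,0,0],[0.09,1,0,0],[0.09,1,0,0],[0.09,1,0,0],[0.09,1,0,0],[0.09,1,0,0],[0.09,1,0,0]]]'
python3 - <<'E'
from h import *
delta([578,-232.5,105],-5.4)
E
```

```text
time: 13.83
tool_pos: [557.5, -134.0, 108.3]
tcp_rot: [-179.2, -1.8, 4.1]
ft_force: [-0.4, 0.2, -1.0]
finger_gap: 27.7
pos [ 557.5 -134.   108.3] [-179.15   -1.8     4.12] units [0.66 4.99 0.11] turn 2.08 zdir [ 0.03   0.017 -0.999]
```

```bash
python3 -m pendant '[[[0.15,0.9,0,0],[0.15,0.9,0,0],[0.15,0.9,0,0],[0.15,0.9,0,0.5],[0.15,0.7,0,0.5],[0.1,0.4,0,0.5],[0,0.1,0,0.4],[0,0,0,0],[0,0,0,0],[0,0,0,0]]]'
python3 - <<'E'
from h import *
delta([578,-232.5,50],-5.4)
s=sense(); im=snapshot("wrist"); cv2.imwrite("pics/w8.png",im[:,:,::-1])
im=snapshot("scene"); cv2.imwrite("pics/s8.png",im[:,:,::-1]);print(s["finger_gap"])
E
```

```text
time: 14.67
tool_pos: [571.6, -244.2, 94.2]
tcp_rot: [-178.7, -0.6, -5.3]
ft_force: [0.5, -0.3, -0.7]
finger_gap: 27.3
pos [ 571.6 -244.2   94.2] [-178.65   -0.57   -5.3 ] units [ 0.24 -0.56  2.23] turn 0.02 zdir [ 0.012  0.023 -1.   ]
27.307563816896458
```

View pics/w8.png

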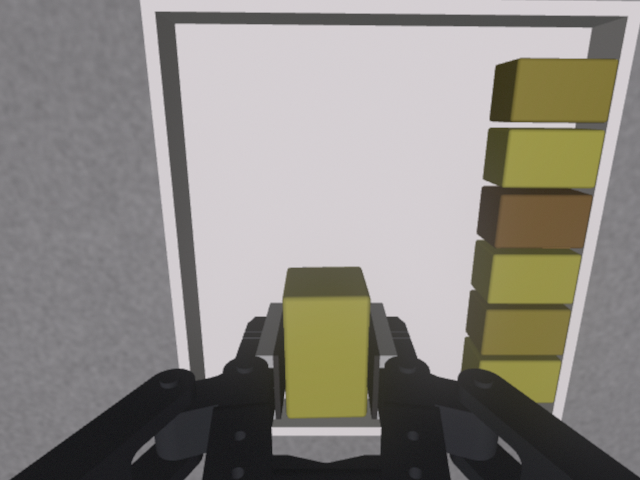

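View pics/s8.png

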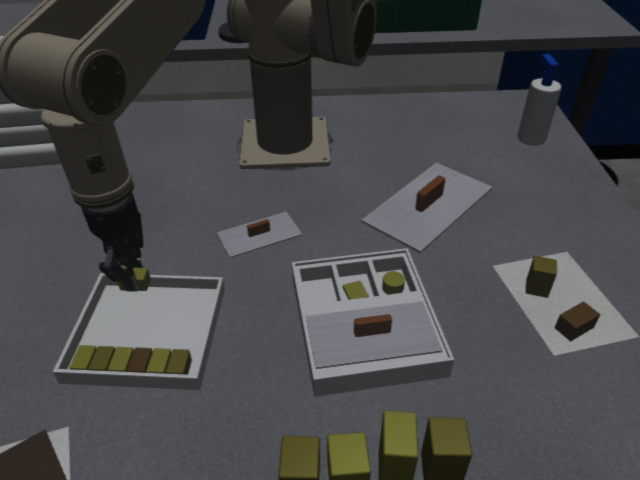

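```bash
python3 -m pendant '[[[0.15,-0.4,0.2,0],[0.1,-0.2,0.6,0],[0,0,0.8,0],[0,0,0.8,0],[0,0,0.5,0],[0,0,0.25,0],[0,0,0,0],[0,0,0,0],[0,0,0,0],[0,0,0,0]]]'
python3 - <<'E'
from h import *
delta([578,-232.5,12],-5.4)
E
```

```text
time: 15.6
tool_pos: [581.1, -224.6, 27.1]
tcp_rot: [-178.6, -0.7, -4.9]
ft_force: [0.2, 0.5, -0.8]
finger_gap: 27.5
pos [ 581.1 -224.6   27.1] [-178.63   -0.67   -4.86] units [-0.13  0.43  0.74] turn 0.12 zdir [ 0.014  0.023 -1.   ]
```

```bash
python3 -m pendant '[[[0,0,0.2,0],[0,0,0.15,0],[0,0,0.1,0],[0,0,0.05,0],[0,0,0,0],[0,0,0,0],[0,0,0,0],[0,0,0,0],[0,0,0,0],[0,0,0,0]]]'
```

```text
time: 16.43
tool_pos: [583.2, -225.9, 19.3]
tcp_rot: [-178.7, -1.0, -4.9]
ft_force: [-0.2, -0.1, -0.3]
finger_gap: 27.3
```

```bash
python3 -m pendant '[[[0,0,0.15,0],[0,0,0.1,0],[0,0,0.08,0],[0,0,0.05,0],[0,0,0,0],[0,0,0,0],[0,0,0,0],[0,0,0,0],[0,0,0,0],[0,0,0,0]]]'
```

```text
time: 17.27
tool_pos: [583.7, -225.9, 11.7]
tcp_rot: [-178.8, -1.0, -4.9]
ft_force: [-1.9, 0.2, 1.1]
finger_gap: 27.3
```

```bash
python3 -m pendant '[[[0,0,0.06,0],[0,0,0.05,0],[0,0,0.04,0],[0,0,0,0],[0,0,0,0],[0,0,0,0],[0,0,0,0],[0,0,0,0],[0,0,0,0],[0,0,0,0]]]'
```

```text
time: 18.1
tool_pos: [584.2, -226.0, 11.6]
tcp_rot: [-178.8, -1.0, -4.9]
ft_force: [-1.4, 0.2, 2.0]
finger_gap: 27.2
```

Contact is confirmed: z has stopped and there is about 3 N upward. Releasing.

```bash
python3 -m pendant '[[[0,0,0,0],[0,0,0,0],[0,0,0,0],[0,0,0,0],[0,0,0,0],[0,0,0,0],[0,0,0,0],[0,0,0,0],[0,0,0,0],[0,0,0,0]]]' 0.1
python3 -m pendant '[[[0,0,-0.2,0],[0,0,-0.4,0],[0,0,-0.6,0],[0,0,-0.8,0],[0,0,-1,0],[0,0,-1,0],[0,0,-1,0],[0,0,-0.5,0],[0,0,0,0],[0,0,0,0]]]'
python3 - <<'E'
from h import *
s=sense(); print(s["tool_pos"].round(2),s["tcp_rot"].round(2),s["finger_gap"])
for n in("wrist","scene"):
  im=snapshot(n); cv2.imwrite(f"pics/{n}9.png",im[:,:,::-1])
E
```

```text
time: 18.93
tool_pos: [584.2, -226.0, 11.1]
tcp_rot: [-178.8, -1.0, -4.9]
ft_force: [-0.2, 0.2, 0.5]
finger_gap: 46.9
time: 19.77
tool_pos: [582.6, -228.7, 133.8]
tcp_rot: [-178.9, -1.2, -4.9]
ft_force: [-0.2, -0.5, -0.7]
finger_gap: 47.0
[ 582.55 -228.66  133.85] [-178.86   -1.22   -4.89] 47.01713041929916
```

View pics/wrist9.png

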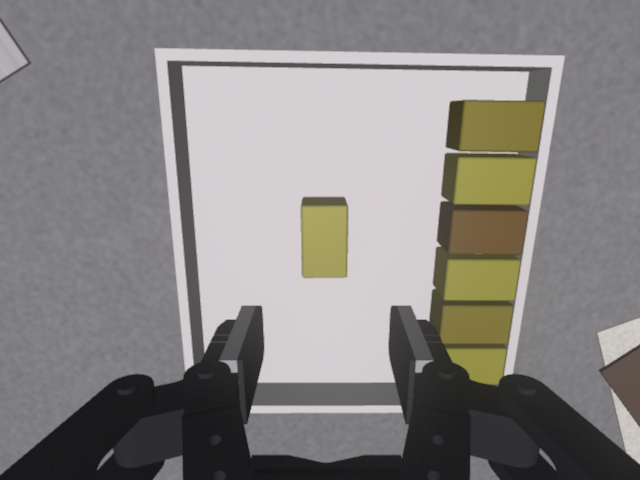

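View pics/scene9.png

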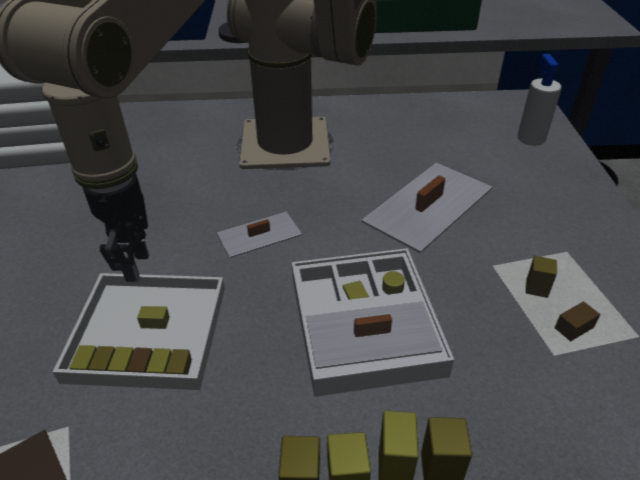

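The blank lies flat on the bare floor (wrist image, 302–347 × 205–277), clear of the walls and the row. The cover's bar is at (373,322) in the scene. One numeric check on the cover, then I'll hand in.

Run:
```python
from h import *
S=calibration("scene"); c=(599.5,140.5,6.7);a=np.radians(c[2]);R=np.array([[np.cos(a),np.sin(a)],[-np.sin(a),np.cos(a)]])
print("bar local",R@(tri_z(S,(373,319),79)[:2]-c[:2]), sense()["qd"].round(2))
W=wristcal([582.55,-228.66,133.85],[-178.86,-1.22,-4.89])
LB=np.array([[-14,23,34],[14,23,34],[14,-23,34],[-14,-23,34]])
fit([(W,LB,np.array([(302,206),(347,205),(347,277),(302,277)]))],[580,-230,-5])
hand_in()
```

```text
bar local [57.79570605 -2.50421769] [ 0.01  1.06  1.11 -0.06  0.04 -0.04]
fit [ 582.67 -226.63   -4.89] rms 1.02
the job is handed in; nothing more can be done
```

The job is done and handed in, at about 20 s of the 51 s allowed.

- **Cover:** I slid it along the case with the fingers loosely around its bar, never lifting it. It lies on the plain half with the bar at about 58 mm on the case's x (27 needed), and all three pockets are open. An earlier wrist-camera reading of the bar gave about 48 mm. That disagrees by 10 mm, but both are past 27.
- **Blank:** It was in the pocket at case y -68; the middle one held the slab and the third held the round. I lifted it out and lowered it until it touched the tray floor, with about 3 N of contact, before opening the fingers.
- **Last checks:** The pictures show it lying flat at about (583, -227) with its long side along the tray's y, well clear of the walls and the fixed row. The estimated centre of the bare floor is (578, -232). The gripper is about 120 mm above it, touching nothing.
- **Wrist tilt:** It drifted up to 2.7 degrees during the moves and was about 1 degree when I set the blank down. The pictures show no effect from it.

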